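Set four cut pipe stubs out on the manifold header in the order of the rack

ROBOT

A 6-joint arm with a two-finger parallel gripper is mounted at the origin on the work surface; the furniture and walls round the work are solid. World frame = base frame: x ahead of the robot, y to its left, z up, the work surface at z = 0. Lengths are in m, angles in rad, forces in N, time in s.
With the tool pointing down it reaches from about 0.35 to 0.775 m from the base axis. Payload 5.5 kg.
Tool frame: the origin (TCP) lies midway between the tips of the shut fingers; the grasp point (between the pads) lies 19 mm behind it; z points along the fingers, y is the line along which they close (so a half turn about z gives the same grasp; the last joint's range is limited). The gripper opens to 85 mm and grips with 20 to 120 N. Pads are 22 mm wide; open, the fingers measure 114 mm over their backs; the gripper's body (76 mm by 85 mm) begins 54 mm behind the grasp point. The pads swing forward as they close: fully open they stand 13 mm farther back than shut.
Start: joints at [1.038, 0.313, 0.046, 1.304, 0, 1.431], TCP at [0.22, 0.531, 0.231] pointing down, gripper open.
Joint ranges: [-2.76, 2.76], [-0.86, 1.69], [-1.03, 1.26], [-2.2, 2.34], [-1.47, 1.5], [-3.14, 3.14]. Speed limits (rad/s): [2.57, 2.57, 3.14, 3.14, 3.14, 3.14].

INTERFACE

Orientations are given as a unit quaternion [w, x, y, z].
In Python, from workcell import env gives the robot as it stands. The module is installed in compiled form; this text tells all that it offers.
- The arm moves only by the tool carry_out, never from a script. Its argument "series" is a list of rows, each an object with "delta_rot": the turn, a rotation vector about the world's x, y, z normalised to -1 to 1, where 1 is 0.1 rad, a list of three; "travel": the shift along the world's x, y, z normalised to -1 to 1, where 1 is 0.025 m, a list of three; "fingers": the closure, from -1 (fully open) to 1 (shut). In form: [{"delta_rot": [ax, ay, az], "travel": [tx, ty, tz], "fingers": fingers}, ...]. A call has 1 to 5 rows; each row shifts and turns the commanded pose from where the row before left it; what a row does not reach is not made up. A row lasts 1/8 s, in which the tool goes at most 62.5 mm and 10.7 degrees, less where a joint would pass 70% of its speed; a pose out of reach is approached as far as the arm can. A call with a number of a shift or a turn outside -1 to 1 is refused whole. A call with a gripper value outside its range is refused whole. The fingers move at their own pace and stop on an object; "squeeze" is the grip in N (left out, the last holds). Time passes only in rows, so rows that do not move let the fingers close. It gives the time, the measured TCP pose, the force, the opening and the grip force at its end, in the units of the state.
- env.get_state(): the state, without advancing time (a new reading comes with each control period).
- env.read_camera(name): name is "side" or "top"; returns a dict with "color" (400x640x3 uint8, red, green, blue), "fx", "fy", "cx", "cy" (pixels), "D" ([k1, k2, p1, p2, k3] as OpenCV has them; the pictures are not rectified), "world_from_camera" (4x4, takes a point from camera to world coordinates). Camera axes: x right, y up, looking along -z (the intrinsics and any distortion apply to the point x, -y, -z); pixel columns grow to the right and rows downward; lengths in m; the calibration is good to about 2 mm. A picture is of the moment at which its call begins. There is no depth.
- env.hand_in(): hands the job in; it is judged then, once.
The state is a dict: "clock": time; "joint_pos": joint angles; "qvel": joint speeds; "tau": joint torques, N m; "tcp_pos": TCP position; "orientation": TCP orientation; "wrist_force": force on the tool from outside, world axes, zero at the start; "ft_torque": the same for the moment, N m; "finger_gap": finger opening in m; "grip_force": force on a finger pad.
Only numpy, scipy, OpenCV 4.12 (cv2) and the standard library are available. Lean on these libraries where they do the work, as an engineer would, in place of code of your own. Each camera call takes 0.05 s, during which the arm holds its last target. There are 200 camera calls.

TASK

The four pipe stubs stand on the saw's set-out rack in the order in which they are to be tacked on to the square header in front of it. Move them over one by one, keeping the same left-to-right order, so that each stands upright and flat on the header over the turned aluminium centring plug that fits its bore. Set them down rather than dropping them, let go of them all, and leave the tape measure and the welding magnet where they lie.

Things in the scene. Friction and masses are not known exactly. Their poses are not given: they have to be found in the camera images.
- stub_a: loose steel pipe stub, thinnest of four: 27 mm outside, bore 21.7 mm, 85 mm long, under 0.4 kg. It starts upright over a 10 mm pin of the saw rack (fixed low steel bar, top 30 mm above the table; four pins in a row, 68 mm apart, 45 mm high above the bar). Origin: centre of its lower end; z up along the pipe. Grip it near its top, fingers across the row.
- stub_b: loose steel pipe stub, second thinnest of four: 34 mm outside, bore 27.3 mm, 75 mm long, under 0.4 kg. It starts upright over a 10 mm pin of the saw rack (fixed low steel bar, top 30 mm above the table; four pins in a row, 68 mm apart, 45 mm high above the bar). Origin: centre of its lower end; z up along the pipe. Grip it near its top, fingers across the row.
- stub_c: loose steel pipe stub, second thickest of four: 42 mm outside, bore 36 mm, 65 mm long, under 0.4 kg. It starts upright over a 10 mm pin of the saw rack (fixed low steel bar, top 30 mm above the table; four pins in a row, 68 mm apart, 45 mm high above the bar). Origin: centre of its lower end; z up along the pipe. Grip it near its top, fingers across the row.
- stub_d: loose steel pipe stub, thickest of four: 48 mm outside, bore 41.9 mm, 70 mm long, under 0.4 kg. It starts upright over a 10 mm pin of the saw rack (fixed low steel bar, top 30 mm above the table; four pins in a row, 68 mm apart, 45 mm high above the bar). Origin: centre of its lower end; z up along the pipe. Grip it near its top, fingers across the row.
- plug_a: turned aluminium centring plug for stub_a, fixed on the header (fixed square steel tube 60 mm wide, 284 mm long, top 72 mm above the table, parallel to the saw rack, nearer to the robot). 16 mm thick for 10 mm, then a bullet nose that narrows to 6 mm at 30 mm height. Four plugs, 68 mm apart, in the row order of their stubs. Origin: centre of its foot on the header's top; z up.
- plug_b: turned aluminium centring plug for stub_b, fixed on the header (fixed square steel tube 60 mm wide, 284 mm long, top 72 mm above the table, parallel to the saw rack, nearer to the robot). 21 mm thick for 10 mm, then a bullet nose that narrows to 8 mm at 30 mm height. Four plugs, 68 mm apart, in the row order of their stubs. Origin: centre of its foot on the header's top; z up.
- plug_c: turned aluminium centring plug for stub_c, fixed on the header (fixed square steel tube 60 mm wide, 284 mm long, top 72 mm above the table, parallel to the saw rack, nearer to the robot). 29 mm thick for 10 mm, then a bullet nose that narrows to 12 mm at 30 mm height. Four plugs, 68 mm apart, in the row order of their stubs. Origin: centre of its foot on the header's top; z up.
- plug_d: turned aluminium centring plug for stub_d, fixed on the header (fixed square steel tube 60 mm wide, 284 mm long, top 72 mm above the table, parallel to the saw rack, nearer to the robot). 35 mm thick for 10 mm, then a bullet nose that narrows to 16 mm at 30 mm height. Four plugs, 68 mm apart, in the row order of their stubs. Origin: centre of its foot on the header's top; z up.
- tape_measure: bystander: yellow tape measure, 36 x 81 x 70 mm, lying loose to the left of the work; leave alone. Origin: centre of its underside.
- weld_magnet: bystander: grey and red arrow-shaped welding magnet, 68 x 90 x 15 mm, lying loose to the right of the work; leave alone. Origin: centre of its underside.

How it is judged:
At the end, for the whole second after the job is handed in: every stub is over its own plug, the one in the same place of the row (centres within 9 mm), with its lower end on the header's top face (within 4 mm), upright within 3 degrees, at rest and released (horizontal distance between stub_a and plug_a below 0.009 m and z of stub_a in the frame of plug_a between -0.004 and 0.004 m and angle between each of stub_a, stub_b, stub_c, stub_d's own z axis and vertical below 0.06 rad and linear speed of each of stub_a, stub_b, stub_c, stub_d below 0.02 m/s and contact force between each of stub_a, stub_b, stub_c, stub_d and the fingers below 0.1 N and horizontal distance between stub_b and plug_b below 0.009 m and z of stub_b in the frame of plug_b between -0.004 and 0.004 m and horizontal distance between stub_c and plug_c below 0.009 m and z of stub_c in the frame of plug_c between -0.004 and 0.004 m and horizontal distance between stub_d and plug_d below 0.009 m and z of stub_d in the frame of plug_d between -0.004 and 0.004 m); the robot touches nothing.
It fails at once if a stub is dropped (falls free by more than about 25 mm) ((linear speed of stub_a above 0.7 m/s and contact force between stub_a and anything else below 0.01 N) or (linear speed of stub_b above 0.7 m/s and contact force between stub_b and anything else below 0.01 N) or (linear speed of stub_c above 0.7 m/s and contact force between stub_c and anything else below 0.01 N) or (linear speed of stub_d above 0.7 m/s and contact force between stub_d and anything else below 0.01 N)).
It fails at once if the tape measure or the welding magnet is moved by more than 25 mm (distance of any of tape_measure, weld_magnet from where it was at the start of the episode above 0.025 m).
It also fails if it takes over 80 s, if anything falls off the work surface, if the arm or the gripper's body presses on something with over 40 N, if the wrist force passes 120 N, or if a joint passes its speed limit or range.

## Working session

There is one attempt and no reset: what is moved stays moved. The work goes in short steps, Python scripts to look and compute and a tool call to move; the robot and the scene stay as the last step left them, time stands still between calls to the robot, and variables do not carry over. Pictures are saved under pics/ and viewed, at most 14 in all, crops included, and the job is handed in when it is done.

Besides the shell and the picture viewer there is one more tool, called after "Call:" as name(argument=value, ...) on one line, values as JSON. carry_out: Moves the arm, as the interface text tells. Its arguments: {"type":"object","properties":{"series":{"type":"array","items":{"type":"object","properties":{"delta_rot":{"type":"array","items":{"type":"number"}},"travel":{"type":"array","items":{"type":"number"}},"fingers":{"type":"number"}}}},"squeeze":{"type":"number"}},"required":["series"]}

```bash
mkdir -p pics; cat > h.py <<'E'
import cv2, numpy as np
from workcell import env
def cam(n):
    c=env.read_camera(n); c['K']=np.array([[c['fx'],0,c['cx']],[0,c['fy'],c['cy']],[0,0,1]]); return c
def save(c,p): cv2.imwrite(p,cv2.cvtColor(c['color'],cv2.COLOR_RGB2BGR))
def ray(c,uv):
    q=cv2.undistortPoints(np.array([[uv]],float),c['K'],np.array(c['D'],float))[0,0]
    T=np.array(c['world_from_camera']); return T[:3,3],T[:3,:3]@np.array([q[0],-q[1],-1])
def onz(c,uv,z):
    o,d=ray(c,uv); return o+d*(z-o[2])/d[2]
def proj(c,P):
    T=np.linalg.inv(np.array(c['world_from_camera'])); p=T[:3,:3]@np.array(P)+T[:3,3]
    return cv2.projectPoints(np.array([[p[0],-p[1],-p[2]]]),np.zeros(3),np.zeros(3),c['K'],np.array(c['D'],float))[0][0,0]
E
python3 - <<'E'
from h import *
for n in("top","side"):
    c=cam(n); save(c,f"pics/{n}0.png"); print(n,np.round(c['world_from_camera'],3),c['fx'],c['D'])
s=env.get_state(); print(s)
E
```

```text
top [[-2.300e-02  9.940e-01 -1.020e-01  4.220e-01]
 [-1.000e+00 -2.300e-02  3.000e-03 -1.620e-01]
 [ 1.000e-03  1.020e-01  9.950e-01  1.158e+00]
 [ 0.000e+00  0.000e+00  0.000e+00  1.000e+00]] 461.83625153318286 [-0.13458186  0.          0.          0.          0.        ]
side [[-0.99   0.101 -0.101  0.397]
 [-0.142 -0.599  0.788  0.769]
 [ 0.019  0.794  0.607  0.79 ]
 [ 0.     0.     0.     1.   ]] 462.85576549754654 [-0.07266779  0.          0.          0.          0.        ]
{'clock': 0.1, 'joint_pos': array([ 1.03842679e+00,  3.13944219e-01,  4.51064199e-02,  1.30360520e+00,
       -3.16376544e-05,  1.43119157e+00]), 'qvel': array([ 0.00051507, -0.00059715,  0.00195995, -0.00056511,  0.00086743,
        0.00015546]), 'tau': array([ 2.07592260e-03, -4.81724560e+01,  2.99244243e+01,  1.26644087e-02,
       -1.30920689e-04, -3.92300890e-06]), 'tcp_pos': array([0.21986653, 0.53081469, 0.23049294]), 'orientation': array([-2.56520124e-04,  1.95122460e-01,  9.80778541e-01, -7.82513504e-04]), 'wrist_force': array([ 1.2442005 , -0.13394838, -0.72553633]), 'ft_torque': array([-0.01822763,  0.00927871, -0.0188845 ]), 'grip_force': 0.0, 'finger_gap': 0.0853900920788891}
```

View pics/top0.png

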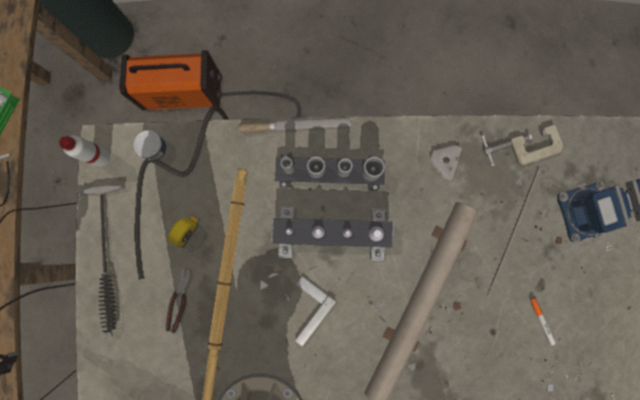

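View pics/side0.png

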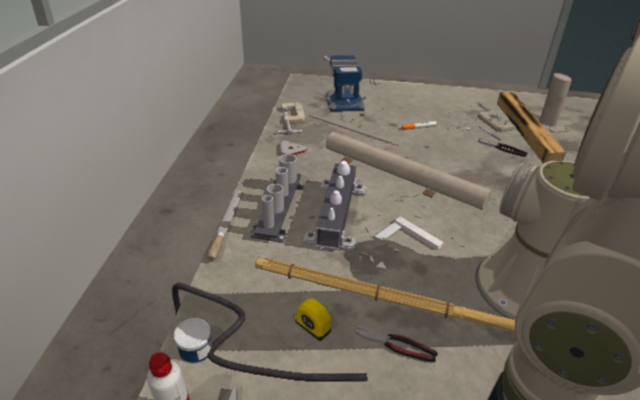

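The rack is at about (330,168) and the header at about (335,232) in the top view. The row appears to run a, c, b, d from left to right. The tape is at (183,231) and the magnet at (446,160). I'll zoom in to measure.

```bash
python3 - <<'E'
from h import *
c=cam("top"); im=cv2.cvtColor(c['color'],cv2.COLOR_RGB2BGR)
a=cv2.resize(im[145:260,265:400],None,fx=5,fy=5,interpolation=cv2.INTER_CUBIC); cv2.imwrite("pics/topz.png",a)
c=cam("side"); im=cv2.cvtColor(c['color'],cv2.COLOR_RGB2BGR)
a=cv2.resize(im[145:255,240:370],None,fx=5,fy=5,interpolation=cv2.INTER_CUBIC); cv2.imwrite("pics/sidez.png",a)
E
```

```text
(no output)
```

View pics/topz.png

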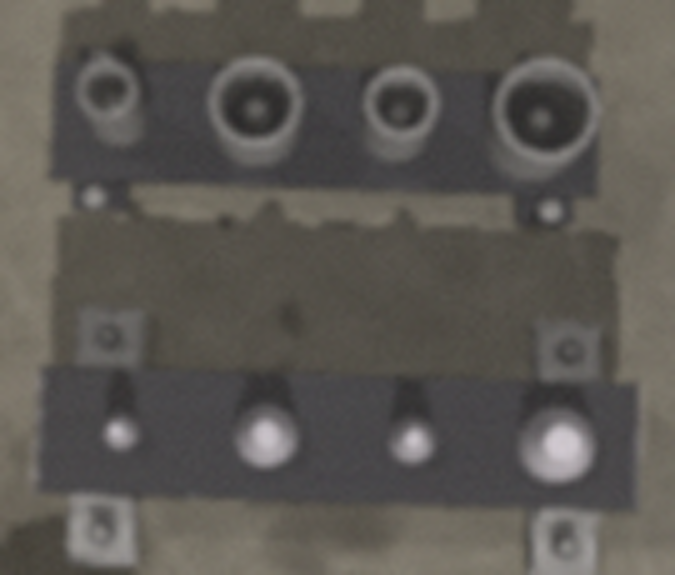

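View pics/sidez.png

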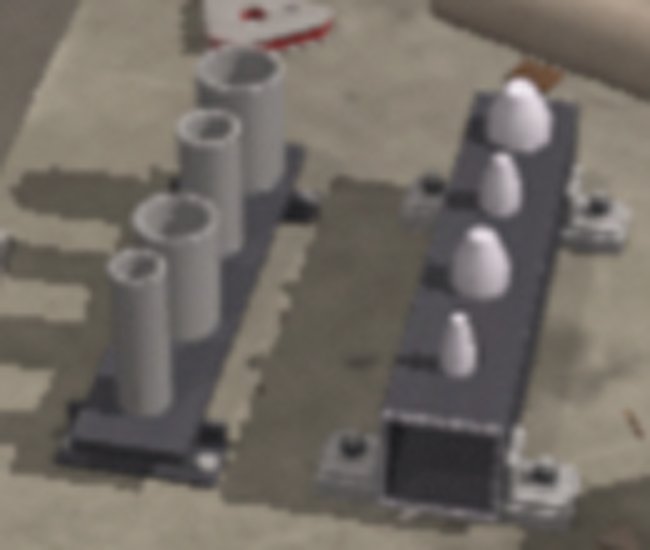

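```bash
python3 - <<'E'
from h import *
t=cam("top"); s=cam("side")
f=lambda o,p:(o[0]+(p[0]+.5)/5-.5,o[1]+(p[1]+.5)/5-.5)
T=lambda p:f((265,145),p); S=lambda p:f((240,145),p)
def tri(p,q):
    A=[];b=[]
    for c,uv in((t,T(p)),(s,S(q))):
        o,d=ray(c,uv); d/=np.linalg.norm(d); M=np.eye(3)-np.outer(d,d); A.append(M);b.append(M@o)
    return np.linalg.lstsq(np.vstack(A),np.hstack(b),rcond=None)[0]
st=dict(a=((108,91),(137,268),.115),c=((256,107),(176,217),.095),b=((402,105),(209,129),.105),d=((547,111),(241,68),.1))
pl=dict(a=((122,432),(456,315)),c=((268,437),(483,230)),b=((413,440),(503,155)),d=((560,444),(520,82)))
for k,(p,q,z) in st.items(): print(k,'top',onz(t,T(p),z).round(4),'side',onz(s,S(q),z).round(4),'tri',tri(p,q).round(4))
P0=dict(a=(121,433),c=(267,438),b=(412,441),d=(557,446)); 
for k,p in P0.items(): print('plug',k,onz(t,T(p),.085).round(4),'tri nose',tri(*pl[k]).round(4),'side nose',onz(s,S(pl[k][1]),.102).round(4))
for p in((45,368),(634,385),(633,508),(40,490)): print('hdr',onz(t,T(p),.072).round(4))
for p in((55,60),(597,72),(597,193),(52,178)): print('rack',onz(t,T(p),.03).round(4))
E
```

```text
a top [ 0.6181 -0.0842  0.115 ] side [ 0.6203 -0.0817  0.115 ] tri [ 0.6197 -0.0839  0.1131]
c top [ 0.6126 -0.1517  0.095 ] side [ 0.6168 -0.1514  0.095 ] tri [ 0.6148 -0.1515  0.0947]
b top [ 0.6103 -0.2194  0.105 ] side [ 0.6129 -0.2174  0.105 ] tri [ 0.6119 -0.2193  0.1036]
d top [ 0.6069 -0.2871  0.1   ] side [ 0.6089 -0.2861  0.1   ] tri [ 0.6081 -0.2871  0.0993]
plug a [ 0.4625 -0.0856  0.085 ] tri nose [ 0.4648 -0.0872  0.1021] side nose [ 0.4672 -0.0873  0.102 ]
plug c [ 0.4587 -0.1534  0.085 ] tri nose [ 0.4599 -0.154   0.1042] side nose [ 0.4616 -0.1569  0.102 ]
plug b [ 0.4557 -0.2207  0.085 ] tri nose [ 0.4567 -0.22    0.1047] side nose [ 0.4581 -0.2239  0.102 ]
plug d [ 0.4518 -0.2881  0.085 ] tri nose [ 0.4536 -0.2868  0.1074] side nose [ 0.4557 -0.2951  0.102 ]
hdr [ 0.4944 -0.0493  0.072 ]
hdr [ 0.48  -0.327  0.072]
hdr [ 0.4221 -0.3245  0.072 ]
hdr [ 0.4371 -0.0462  0.072 ]
rack [ 0.6504 -0.0516  0.03  ]
rack [ 0.6383 -0.321   0.03  ]
rack [ 0.5776 -0.3186  0.03  ]
rack [ 0.5911 -0.0495  0.03  ]
```

Call:
carry_out(series=[{"travel": [0.64,-0.984,0],"delta_rot": [0,0,-0.493],"fingers": -1},{"travel": [0.64,-0.984,0],"delta_rot": [0,0,-0.493],"fingers": -1},{"travel": [0.64,-0.984,0],"delta_rot": [0,0,-0.493],"fingers": -1},{"travel": [0.64,-0.984,0],"delta_rot": [0,0,-0.493],"fingers": -1},{"travel": [0.64,-0.984,0],"delta_rot": [0,0,-0.493],"fingers": -1}], squeeze=30)

```text
clock: 0.92
tcp_pos: [0.3005, 0.4074, 0.2313]
orientation: [0.0, 0.315, 0.949, 0.0]
wrist_force: [0.2, 0.8, -0.4]
finger_gap: 0.0853
grip_force: 0.0
```

Call:
carry_out(series=[{"travel": [0.64,-0.984,0],"delta_rot": [0,0,-0.493],"fingers": -1},{"travel": [0.64,-0.984,0],"delta_rot": [0,0,-0.493],"fingers": -1},{"travel": [0.64,-0.984,0],"delta_rot": [0,0,-0.493],"fingers": -1},{"travel": [0.64,-0.984,0],"delta_rot": [0,0,-0.493],"fingers": -1},{"travel": [0.64,-0.984,0],"delta_rot": [0,0,-0.493],"fingers": -1}])

```text
clock: 1.55
tcp_pos: [0.3805, 0.2844, 0.2314]
orientation: [0.0, 0.429, 0.903, 0.0]
wrist_force: [0.3, 0.4, 0.1]
finger_gap: 0.0855
grip_force: 0.0
```

Call:
carry_out(series=[{"travel": [0.64,-0.984,0],"delta_rot": [0,0,-0.493],"fingers": -1},{"travel": [0.64,-0.984,0],"delta_rot": [0,0,-0.493],"fingers": -1},{"travel": [0.64,-0.984,0],"delta_rot": [0,0,-0.493],"fingers": -1},{"travel": [0.64,-0.984,0],"delta_rot": [0,0,-0.493],"fingers": -1},{"travel": [0.64,-0.984,0],"delta_rot": [0,0,-0.493],"fingers": -1}])

```text
clock: 2.17
tcp_pos: [0.4606, 0.1614, 0.2314]
orientation: [0.0, 0.537, 0.844, 0.0]
wrist_force: [-1.2, 0.3, -0.0]
finger_gap: 0.0857
grip_force: 0.0
```

Call:
carry_out(series=[{"travel": [0.64,-0.984,0],"delta_rot": [0,0,-0.493],"fingers": -1},{"travel": [0.64,-0.984,0],"delta_rot": [0,0,-0.493],"fingers": -1},{"travel": [0.64,-0.984,0],"delta_rot": [0,0,-0.493],"fingers": -1},{"travel": [0.64,-0.984,0],"delta_rot": [0,0,-0.493],"fingers": -1},{"travel": [0.64,-0.984,0],"delta_rot": [0,0,-0.493],"fingers": -1}])

```text
clock: 2.8
tcp_pos: [0.5406, 0.0384, 0.2313]
orientation: [0.0, 0.637, 0.771, 0.0]
wrist_force: [0.9, 0.0, 0.1]
finger_gap: 0.0854
grip_force: 0.0
```

Call:
carry_out(series=[{"travel": [0.64,-0.984,0],"delta_rot": [0,0,-0.493],"fingers": -1},{"travel": [0.64,-0.984,0],"delta_rot": [0,0,-0.493],"fingers": -1},{"travel": [0.64,-0.984,0],"delta_rot": [0,0,-0.493],"fingers": -1},{"travel": [0.64,-0.984,0],"delta_rot": [0,0,-0.493],"fingers": -1},{"travel": [0.64,-0.984,0],"delta_rot": [0,0,-0.493],"fingers": -1}])

```text
clock: 3.42
tcp_pos: [0.6205, -0.0846, 0.2312]
orientation: [-0.0, 0.727, 0.687, -0.0]
wrist_force: [0.5, 0.9, 0.5]
finger_gap: 0.0852
grip_force: 0.0
```

Call:
carry_out(series=[{"travel": [-0.06,0.02,-1],"delta_rot": [0,0,0],"fingers": -1},{"travel": [0,0,-1],"delta_rot": [0,0,0],"fingers": -1},{"travel": [0,0,-1],"delta_rot": [0,0,0],"fingers": -1},{"travel": [0,0,-1],"delta_rot": [0,0,0],"fingers": -1},{"travel": [0,0,-1],"delta_rot": [0,0,0],"fingers": -1}])

```text
clock: 4.05
tcp_pos: [0.6186, -0.0833, 0.1054]
orientation: [0.0, 0.726, 0.688, 0.0]
wrist_force: [-0.5, -0.0, -0.0]
finger_gap: 0.0856
grip_force: 0.0
```

Call:
carry_out(series=[{"travel": [0,0,-1],"delta_rot": [0,0,0],"fingers": -1},{"travel": [0,0,-0.08],"delta_rot": [0,0,0],"fingers": -1},{"travel": [0,0,0],"delta_rot": [0,0,0],"fingers": -0.3}])

```text
clock: 4.42
tcp_pos: [0.6189, -0.0833, 0.0799]
orientation: [0.0, 0.726, 0.688, 0.0]
wrist_force: [-1.1, -0.4, 1.1]
finger_gap: 0.0696
grip_force: 0.0
```

```bash
python3 - <<'E'
from h import *
o=[]
for n,(r,q) in dict(top=(130,250),side=(150,230)).items():
    c=cam(n); im=cv2.cvtColor(c['color'],cv2.COLOR_RGB2BGR)
    o.append(cv2.resize(im[130:260,r:r+160],None,fx=2.4,fy=2.4,interpolation=cv2.INTER_CUBIC) if 0 else cv2.resize(im[130:260,235:395],None,fx=2.5,fy=2.5,interpolation=cv2.INTER_CUBIC))
cv2.imwrite("pics/g1.png",np.hstack(o)); print(env.get_state()['finger_gap'])
E
```

```text
0.05624915917531829
```

View pics/g1.png

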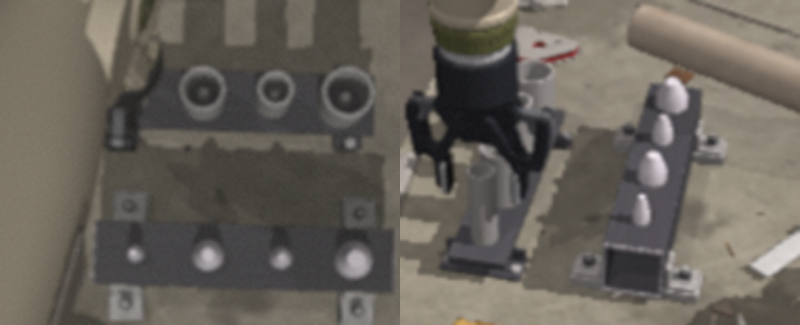

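The side view shows the open fingers straddling stub_a, which stands at about (482,200) in the right half. Now closing.

Call:
carry_out(series=[{"travel": [0,0,0],"delta_rot": [0,0,0],"fingers": 1},{"travel": [0,0,0],"delta_rot": [0,0,0],"fingers": 1},{"travel": [0,0,0],"delta_rot": [0,0,0],"fingers": 1},{"travel": [0,0,0],"delta_rot": [0,0,0],"fingers": 1},{"travel": [0,0,0],"delta_rot": [0,0,0],"fingers": 1}], squeeze=35)

```text
clock: 5.15
tcp_pos: [0.6191, -0.0834, 0.0802]
orientation: [0.001, 0.726, 0.688, 0.0]
wrist_force: [-1.0, 0.2, 5.1]
finger_gap: 0.0253
grip_force: 37.0
```

Call:
carry_out(series=[{"travel": [0,0,0.4],"delta_rot": [0,0,0],"fingers": 1},{"travel": [0,0,0],"delta_rot": [0,0,0],"fingers": 1}])

```text
clock: 5.4
tcp_pos: [0.619, -0.0834, 0.09]
orientation: [0.0, 0.726, 0.688, 0.0]
wrist_force: [0.1, -0.1, -0.8]
finger_gap: 0.0251
grip_force: 36.1
```

Call:
carry_out(series=[{"travel": [0,0,0.8],"delta_rot": [0,0,0],"fingers": 1},{"travel": [0,0,0.8],"delta_rot": [0,0,0],"fingers": 1},{"travel": [0,0,0.8],"delta_rot": [0,0,0],"fingers": 1},{"travel": [0,0,0.8],"delta_rot": [0,0,0],"fingers": 1}])

```text
clock: 5.9
tcp_pos: [0.6183, -0.0832, 0.1694]
orientation: [-0.0, 0.726, 0.688, -0.0]
wrist_force: [0.2, 0.3, -2.1]
finger_gap: 0.0252
grip_force: 36.1
```

Call:
carry_out(series=[{"travel": [-0.8,0,0],"delta_rot": [0,0,0],"fingers": 1},{"travel": [-0.8,0,0],"delta_rot": [0,0,0],"fingers": 1},{"travel": [-0.8,0,0],"delta_rot": [0,0,0],"fingers": 1},{"travel": [-0.8,0,0],"delta_rot": [0,0,0],"fingers": 1},{"travel": [-0.8,0,0],"delta_rot": [0,0,0],"fingers": 1}])

```text
clock: 6.52
tcp_pos: [0.5177, -0.0831, 0.169]
orientation: [-0.0, 0.726, 0.688, -0.0]
wrist_force: [-0.3, 0.4, -1.4]
finger_gap: 0.0257
grip_force: 36.3
```

Call:
carry_out(series=[{"travel": [-0.8,0,0],"delta_rot": [0,0,0],"fingers": 1},{"travel": [-0.8,0,0],"delta_rot": [0,0,0],"fingers": 1},{"travel": [-0.6,-0.08,0],"delta_rot": [0,0,0],"fingers": 1},{"travel": [0,0,0],"delta_rot": [0,0,0],"fingers": 1}])

```text
clock: 7.02
tcp_pos: [0.4628, -0.0853, 0.1693]
orientation: [-0.0, 0.726, 0.687, -0.0]
wrist_force: [-1.2, -0.3, -1.9]
finger_gap: 0.025
grip_force: 36.2
```

```bash
python3 - <<'E'
from h import *
c=cam("side"); im=cv2.cvtColor(c['color'],cv2.COLOR_RGB2BGR)
cv2.imwrite("pics/p1.png",cv2.resize(im[110:260,240:400],None,fx=4,fy=4,interpolation=cv2.INTER_CUBIC))
E
```

```text
(no output)
```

View pics/p1.png

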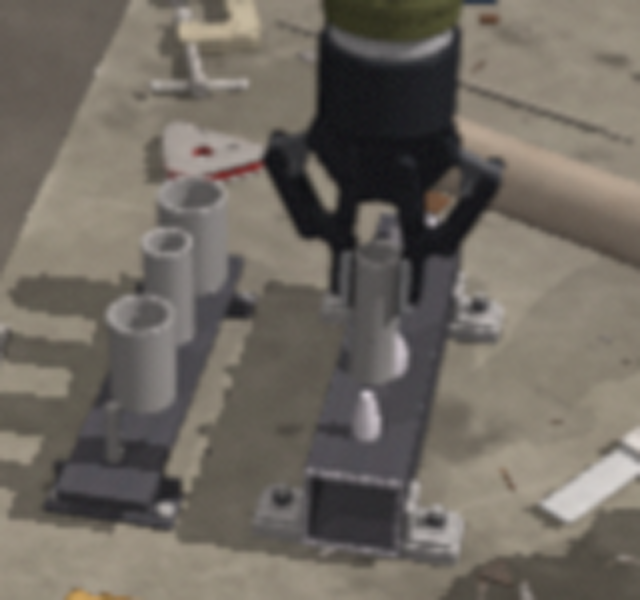

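```bash
python3 - <<'E'
from h import *
c=cam("side"); g=lambda P:((proj(c,P)-[240,110]+.5)*4-.5).round(1)
s=env.get_state();x,y,z=s['tcp_pos'];print(s['tcp_pos'])
b=z-.080+.03
print('bottom',g([x,y,b]),'top',g([x,y,b+.085]),'nose',g([.463,-.0856,.102]),g([.4648,-.0872,.102]),'foot',g([.463,-.0856,.072]))
E
```

```text
[ 0.46428935 -0.0855393   0.16952769]
bottom [370.5 371. ] top [376.9 251.6] nose [371.4 394.4] [368.7 392.4] foot [369.3 433.2]
```

Call:
carry_out(series=[{"travel": [0.02,-0.02,-0.6],"delta_rot": [0,0,0],"fingers": 1},{"travel": [0,0,-0.5],"delta_rot": [0,0,0],"fingers": 1},{"travel": [0,0,-0.4],"delta_rot": [0,0,0],"fingers": 1},{"travel": [0,0,-0.3],"delta_rot": [0,0,0],"fingers": 1},{"travel": [0,0,0],"delta_rot": [0,0,0],"fingers": 1}])

```text
clock: 7.75
tcp_pos: [0.4636, -0.0856, 0.1235]
orientation: [-0.001, 0.726, 0.688, -0.0]
wrist_force: [0.0, -0.2, -1.3]
finger_gap: 0.0252
grip_force: 36.2
```

Call:
carry_out(series=[{"travel": [0,0,-0.06],"delta_rot": [0,0,0],"fingers": 1},{"travel": [0,0,0],"delta_rot": [0,0,0],"fingers": 1}])

```text
clock: 8.0
tcp_pos: [0.4643, -0.0859, 0.1231]
orientation: [0.0, 0.726, 0.688, 0.0]
wrist_force: [-0.1, 0.6, -1.3]
finger_gap: 0.0254
grip_force: 36.2
```

Call:
carry_out(series=[{"travel": [0,0,-0.04],"delta_rot": [0,0,0],"fingers": 1},{"travel": [0,0,0],"delta_rot": [0,0,0],"fingers": 1}])

```text
clock: 8.25
tcp_pos: [0.4645, -0.0859, 0.1223]
orientation: [0.0, 0.726, 0.688, 0.0]
wrist_force: [-0.1, -0.3, 0.6]
finger_gap: 0.0249
grip_force: 36.3
```

Call:
carry_out(series=[{"travel": [0,0,-0.02],"delta_rot": [0,0,0],"fingers": 1},{"travel": [0,0,0],"delta_rot": [0,0,0],"fingers": 1},{"travel": [0,0,0],"delta_rot": [0,0,0],"fingers": -0.2},{"travel": [0,0,0],"delta_rot": [0,0,0],"fingers": -0.2},{"travel": [0,0,0],"delta_rot": [0,0,0],"fingers": -0.2}])

```text
clock: 8.88
tcp_pos: [0.464, -0.0857, 0.1212]
orientation: [-0.0, 0.726, 0.688, -0.0]
wrist_force: [0.6, 0.3, -0.1]
finger_gap: 0.0514
grip_force: 0.0
```

Call:
carry_out(series=[{"travel": [0,0,0.6],"delta_rot": [0,0,0],"fingers": -0.2},{"travel": [0,0,0.9],"delta_rot": [0,0,0],"fingers": -0.6},{"travel": [0,0,0.9],"delta_rot": [0,0,0],"fingers": -0.6}])

```text
clock: 9.25
tcp_pos: [0.4642, -0.0858, 0.1829]
orientation: [0.0, 0.726, 0.688, 0.0]
wrist_force: [0.3, 0.1, -0.3]
finger_gap: 0.0687
grip_force: 0.0
```

```bash
python3 - <<'E'
from h import *
c=cam("side"); im=cv2.cvtColor(c['color'],cv2.COLOR_RGB2BGR)
cv2.imwrite("pics/p2.png",cv2.resize(im[110:260,240:400],None,fx=4,fy=4,interpolation=cv2.INTER_CUBIC))
g=lambda P:((proj(c,P)-[240,110]+.5)*4-.5).round(1)
print(g([.4645,-.0859,.072]),g([.4645,-.0859,.157]))
E
```

```text
[366.9 432.6] [373.  319.4]
```

View pics/p2.png

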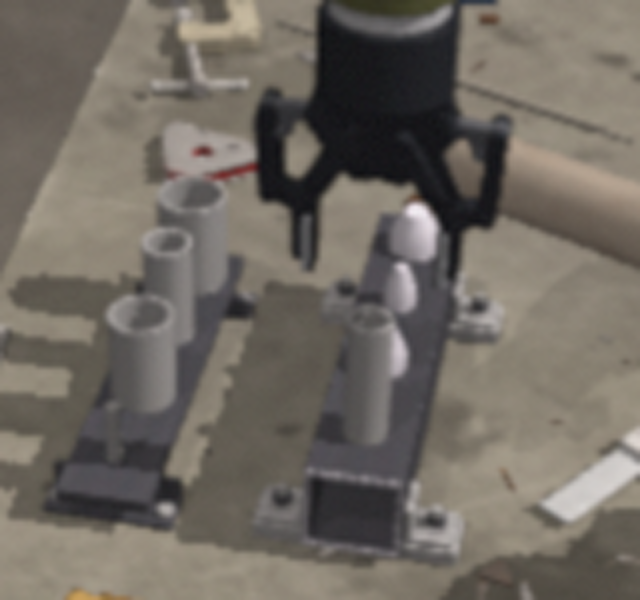

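Stub_a stands at (368,380), right over its plug. Next is stub_c.

Call:
carry_out(series=[{"travel": [0.8,-0.35,0],"delta_rot": [0,0,0],"fingers": -1},{"travel": [0.8,-0.35,0],"delta_rot": [0,0,0],"fingers": -1},{"travel": [0.8,-0.35,0],"delta_rot": [0,0,0],"fingers": -1},{"travel": [0.8,-0.35,0],"delta_rot": [0,0,0],"fingers": -1},{"travel": [0.8,-0.35,0],"delta_rot": [0,0,0],"fingers": -1}])

```text
clock: 9.93
tcp_pos: [0.5649, -0.1298, 0.1818]
orientation: [0.0, 0.726, 0.688, 0.0]
wrist_force: [0.2, 0.5, -0.0]
finger_gap: 0.0858
grip_force: 0.0
```

Call:
carry_out(series=[{"travel": [0.8,-0.35,0],"delta_rot": [0,0,0],"fingers": -1},{"travel": [0.8,-0.35,0],"delta_rot": [0,0,0],"fingers": -1},{"travel": [0.42,-0.17,0],"delta_rot": [0,0,0],"fingers": -1},{"travel": [0,0,-0.6],"delta_rot": [0,0,0],"fingers": -1},{"travel": [0,0,0],"delta_rot": [0,0,0],"fingers": -1}])

```text
clock: 10.55
tcp_pos: [0.6128, -0.1504, 0.1643]
orientation: [-0.002, 0.726, 0.688, -0.001]
wrist_force: [0.4, -0.2, 0.8]
finger_gap: 0.0855
grip_force: 0.0
```

Call:
carry_out(series=[{"travel": [0,-0.02,-0.9],"delta_rot": [0,0,0],"fingers": -1},{"travel": [0,0,-0.9],"delta_rot": [0,0,0],"fingers": -1},{"travel": [0,0,-0.9],"delta_rot": [0,0,0],"fingers": -1},{"travel": [0,0,-0.9],"delta_rot": [0,0,0],"fingers": -1},{"travel": [0,0,-0.6],"delta_rot": [0,0,0],"fingers": -1}])

```text
clock: 11.18
tcp_pos: [0.6134, -0.1512, 0.0603]
orientation: [-0.001, 0.726, 0.688, -0.0]
wrist_force: [0.4, 0.5, 0.7]
finger_gap: 0.0853
grip_force: 0.0
```

Call:
carry_out(series=[{"travel": [0,0,0],"delta_rot": [0,0,0],"fingers": -1}])

```text
clock: 11.3
tcp_pos: [0.6133, -0.1512, 0.0602]
orientation: [-0.001, 0.726, 0.688, -0.001]
wrist_force: [0.2, 0.5, -0.3]
finger_gap: 0.0851
grip_force: 0.0
```

Call:
carry_out(series=[{"travel": [0.06,0,0],"delta_rot": [0,0,0],"fingers": 0},{"travel": [0,0,0],"delta_rot": [0,0,0],"fingers": 1},{"travel": [0,0,0],"delta_rot": [0,0,0],"fingers": 1},{"travel": [0,0,0],"delta_rot": [0,0,0],"fingers": 1},{"travel": [0,0,0],"delta_rot": [0,0,0],"fingers": 1}])

```text
clock: 11.92
tcp_pos: [0.6168, -0.152, 0.0624]
orientation: [0.001, 0.726, 0.688, 0.0]
wrist_force: [-1.2, -0.5, 6.0]
finger_gap: 0.0407
grip_force: 36.2
```

Call:
carry_out(series=[{"travel": [0,0,0],"delta_rot": [0,0,0],"fingers": 1},{"travel": [0,0,0.4],"delta_rot": [0,0,0],"fingers": 1},{"travel": [0,0,0],"delta_rot": [0,0,0],"fingers": 1}])

```text
clock: 12.3
tcp_pos: [0.6164, -0.1518, 0.0718]
orientation: [0.0, 0.726, 0.688, 0.0]
wrist_force: [0.7, -0.1, -1.2]
finger_gap: 0.0407
grip_force: 35.9
```

Call:
carry_out(series=[{"travel": [0,0,0.8],"delta_rot": [0,0,0],"fingers": 1},{"travel": [0,0,0.8],"delta_rot": [0,0,0],"fingers": 1},{"travel": [0,0,0.8],"delta_rot": [0,0,0],"fingers": 1},{"travel": [0,0,0.8],"delta_rot": [0,0,0],"fingers": 1},{"travel": [-0.6,0,0],"delta_rot": [0,0,0],"fingers": 1}])

```text
clock: 12.92
tcp_pos: [0.6027, -0.1522, 0.1528]
orientation: [0.002, 0.726, 0.688, 0.001]
wrist_force: [-0.2, 0.3, -3.0]
finger_gap: 0.0407
grip_force: 36.2
```

Call:
carry_out(series=[{"travel": [-0.8,0,0],"delta_rot": [0,0,0],"fingers": 1},{"travel": [-0.8,0,0],"delta_rot": [0,0,0],"fingers": 1},{"travel": [-0.8,0,0],"delta_rot": [0,0,0],"fingers": 1},{"travel": [-0.8,0,0],"delta_rot": [0,0,0],"fingers": 1},{"travel": [-0.8,0,0],"delta_rot": [0,0,0],"fingers": 1}])

```text
clock: 13.55
tcp_pos: [0.5001, -0.1516, 0.1509]
orientation: [-0.0, 0.726, 0.688, -0.0]
wrist_force: [-0.1, -0.2, -2.2]
finger_gap: 0.041
grip_force: 36.2
```

Call:
carry_out(series=[{"travel": [-0.8,-0.08,0],"delta_rot": [0,0,0],"fingers": 1},{"travel": [-0.7,0,0],"delta_rot": [0,0,0],"fingers": 1},{"travel": [0,0,0],"delta_rot": [0,0,0],"fingers": 1},{"travel": [0,0,0],"delta_rot": [0,0,0],"fingers": 1}])

```text
clock: 14.05
tcp_pos: [0.4642, -0.1539, 0.1514]
orientation: [0.0, 0.726, 0.688, 0.0]
wrist_force: [0.7, 0.1, -1.5]
finger_gap: 0.0406
grip_force: 36.3
```

```bash
python3 - <<'E'
from h import *
c=cam("side"); im=cv2.cvtColor(c['color'],cv2.COLOR_RGB2BGR)
cv2.imwrite("pics/p3.png",cv2.resize(im[110:260,240:400],None,fx=4,fy=4,interpolation=cv2.INTER_CUBIC))
g=lambda P:((proj(c,P)-[240,110]+.5)*4-.5).round(1)
x,y,z=env.get_state()['tcp_pos'];print(x,y,z,g([x,y,z-.0315]),g([x,y,z+.0335]),g([.4607,-.1537,.102]),g([.4607,-.1537,.072]))
E
```

```text
0.46438432473267116 -0.1539476536733713 0.151366490212891 [382.7 303. ] [387.7 214.7] [387.2 327.1] [384.9 365.1]
```

View pics/p3.png

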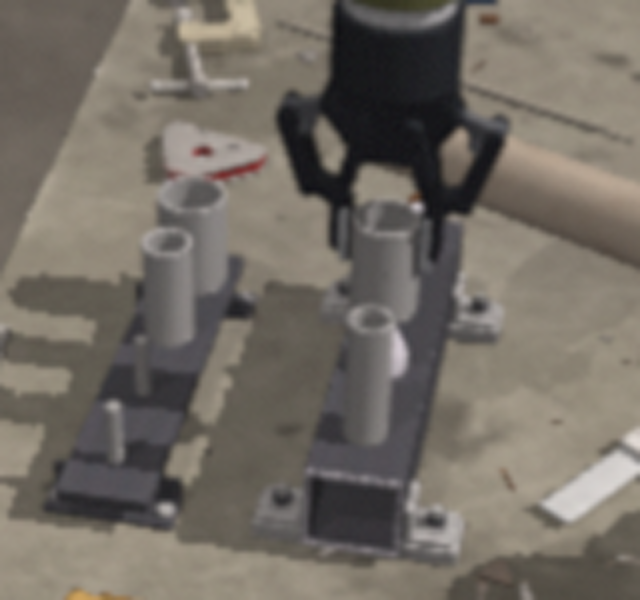

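Stub_c is held upright with its rim at (387,215), which matches the TCP projection. It sits 3.5 mm too far in +x, so I'll correct that and lower it.

Call:
carry_out(series=[{"travel": [-0.14,0,0],"delta_rot": [0,0,0],"fingers": 1},{"travel": [0,0,-0.6],"delta_rot": [0,0,0],"fingers": 1},{"travel": [0,0,-0.6],"delta_rot": [0,0,0],"fingers": 1},{"travel": [0,0,-0.4],"delta_rot": [0,0,0],"fingers": 1},{"travel": [0,0,-0.2],"delta_rot": [0,0,0],"fingers": 1}])

```text
clock: 14.72
tcp_pos: [0.4595, -0.1534, 0.1051]
orientation: [-0.001, 0.726, 0.688, -0.0]
wrist_force: [-0.4, 0.4, -2.8]
finger_gap: 0.041
grip_force: 36.3
```

Call:
carry_out(series=[{"travel": [0,0,0],"delta_rot": [0,0,0],"fingers": 1}])

```text
clock: 14.85
tcp_pos: [0.4599, -0.1536, 0.1059]
orientation: [-0.0, 0.726, 0.688, -0.0]
wrist_force: [-0.3, 0.5, -2.3]
finger_gap: 0.0409
grip_force: 36.3
```

Call:
carry_out(series=[{"travel": [0.02,0,-0.08],"delta_rot": [0,0,0],"fingers": 1},{"travel": [0,0,0],"delta_rot": [0,0,0],"fingers": 1}])

```text
clock: 15.1
tcp_pos: [0.4609, -0.1539, 0.1046]
orientation: [0.0, 0.726, 0.688, 0.0]
wrist_force: [-0.7, 0.4, -2.7]
finger_gap: 0.041
grip_force: 36.3
```

Call:
carry_out(series=[{"travel": [0,0,-0.03],"delta_rot": [0,0,0],"fingers": 1},{"travel": [0,0,0],"delta_rot": [0,0,0],"fingers": 1}])

```text
clock: 15.35
tcp_pos: [0.4609, -0.1539, 0.1044]
orientation: [0.001, 0.726, 0.688, 0.0]
wrist_force: [-1.6, 2.4, 4.6]
finger_gap: 0.0404
grip_force: 36.9
```

Call:
carry_out(series=[{"travel": [0,0,0],"delta_rot": [0,0,0],"fingers": -0.5},{"travel": [0,0,0],"delta_rot": [0,0,0],"fingers": -0.5},{"travel": [0,0,0],"delta_rot": [0,0,0],"fingers": -0.5},{"travel": [0,0,0],"delta_rot": [0,0,0],"fingers": -0.5}])

```text
clock: 15.85
tcp_pos: [0.4606, -0.1538, 0.1035]
orientation: [0.0, 0.726, 0.688, 0.0]
wrist_force: [0.2, -0.1, 0.5]
finger_gap: 0.0639
grip_force: 0.0
```

Call:
carry_out(series=[{"travel": [0,0,0.6],"delta_rot": [0,0,0],"fingers": -0.6},{"travel": [0,0,0.8],"delta_rot": [0,0,0],"fingers": -1},{"travel": [0,0,0.8],"delta_rot": [0,0,0],"fingers": -1},{"travel": [0,0,0.4],"delta_rot": [0,0,0],"fingers": -1},{"travel": [0,0,0],"delta_rot": [0,0,0],"fingers": -1}])

```text
clock: 16.48
tcp_pos: [0.4612, -0.1541, 0.1696]
orientation: [0.001, 0.726, 0.688, 0.0]
wrist_force: [0.6, 0.3, -0.3]
finger_gap: 0.0854
grip_force: 0.0
```

Call:
carry_out(series=[{"travel": [0.8,-0.35,0],"delta_rot": [0,0,0],"fingers": -1},{"travel": [0.8,-0.35,0],"delta_rot": [0,0,0],"fingers": -1},{"travel": [0.8,-0.35,0],"delta_rot": [0,0,0],"fingers": -1},{"travel": [0.8,-0.35,0],"delta_rot": [0,0,0],"fingers": -1},{"travel": [0.8,-0.35,0],"delta_rot": [0,0,0],"fingers": -1}])

```text
clock: 17.1
tcp_pos: [0.5608, -0.1975, 0.1674]
orientation: [-0.001, 0.726, 0.688, -0.0]
wrist_force: [0.4, -0.6, -0.8]
finger_gap: 0.0852
grip_force: 0.0
```

Call:
carry_out(series=[{"travel": [0.8,-0.35,0],"delta_rot": [0,0,0],"fingers": -1},{"travel": [0.8,-0.35,0],"delta_rot": [0,0,0],"fingers": -1},{"travel": [0.46,-0.15,0],"delta_rot": [0,0,0],"fingers": -1},{"travel": [0,0,0],"delta_rot": [0,0,0],"fingers": -1},{"travel": [0,0,0],"delta_rot": [0,0,0],"fingers": -1}])

```text
clock: 17.73
tcp_pos: [0.6113, -0.2184, 0.1678]
orientation: [-0.001, 0.726, 0.688, -0.0]
wrist_force: [-0.8, -0.4, -0.0]
finger_gap: 0.0856
grip_force: 0.0
```

Call:
carry_out(series=[{"travel": [0.04,-0.03,-0.9],"delta_rot": [0,0,0],"fingers": -1},{"travel": [0,0,-0.9],"delta_rot": [0,0,0],"fingers": -1},{"travel": [0,0,-0.9],"delta_rot": [0,0,0],"fingers": -1},{"travel": [0,0,-0.9],"delta_rot": [0,0,0],"fingers": -1},{"travel": [0,0,-0.28],"delta_rot": [0,0,0],"fingers": -1}])

```text
clock: 18.35
tcp_pos: [0.6115, -0.2187, 0.0701]
orientation: [-0.001, 0.726, 0.688, -0.001]
wrist_force: [0.1, -0.1, 0.6]
finger_gap: 0.0853
grip_force: 0.0
```

Call:
carry_out(series=[{"travel": [0,0,0],"delta_rot": [0,0,0],"fingers": 0},{"travel": [0,0,0],"delta_rot": [0,0,0],"fingers": 1},{"travel": [0,0,0],"delta_rot": [0,0,0],"fingers": 1},{"travel": [0,0,0],"delta_rot": [0,0,0],"fingers": 1},{"travel": [0,0,0],"delta_rot": [0,0,0],"fingers": 1}])

```text
clock: 18.98
tcp_pos: [0.6137, -0.2198, 0.0727]
orientation: [0.001, 0.726, 0.688, 0.0]
wrist_force: [-1.3, 0.6, 5.7]
finger_gap: 0.0319
grip_force: 37.9
```

Call:
carry_out(series=[{"travel": [0,0,0],"delta_rot": [0,0,0],"fingers": 1},{"travel": [0,0,0],"delta_rot": [0,0,0],"fingers": 1}])

```text
clock: 19.23
tcp_pos: [0.6137, -0.2198, 0.0727]
orientation: [0.001, 0.726, 0.688, 0.0]
wrist_force: [-0.4, 0.5, 5.2]
finger_gap: 0.0315
grip_force: 37.9
```

Call:
carry_out(series=[{"travel": [0,0,0.4],"delta_rot": [0,0,0],"fingers": 1},{"travel": [0,0,0],"delta_rot": [0,0,0],"fingers": 1}])

```text
clock: 19.48
tcp_pos: [0.6135, -0.2197, 0.0822]
orientation: [0.0, 0.726, 0.688, 0.0]
wrist_force: [0.3, 0.0, -1.4]
finger_gap: 0.032
grip_force: 37.1
```

Call:
carry_out(series=[{"travel": [0,0,0.8],"delta_rot": [0,0,0],"fingers": 1},{"travel": [0,0,0.8],"delta_rot": [0,0,0],"fingers": 1},{"travel": [0,0,0.8],"delta_rot": [0,0,0],"fingers": 1},{"travel": [0,0,0.8],"delta_rot": [0,0,0],"fingers": 1},{"travel": [-0.6,0,0],"delta_rot": [0,0,0],"fingers": 1}])

```text
clock: 20.1
tcp_pos: [0.5996, -0.22, 0.1631]
orientation: [0.002, 0.726, 0.688, 0.001]
wrist_force: [-0.4, -0.4, -2.5]
finger_gap: 0.0321
grip_force: 37.2
```

Call:
carry_out(series=[{"travel": [-0.8,0,0],"delta_rot": [0,0,0],"fingers": 1},{"travel": [-0.8,0,0],"delta_rot": [0,0,0],"fingers": 1},{"travel": [-0.8,0,0],"delta_rot": [0,0,0],"fingers": 1},{"travel": [-0.8,0,0],"delta_rot": [0,0,0],"fingers": 1},{"travel": [-0.8,0,0],"delta_rot": [0,0,0],"fingers": 1}])

```text
clock: 20.72
tcp_pos: [0.4972, -0.2193, 0.1612]
orientation: [-0.0, 0.726, 0.688, -0.0]
wrist_force: [0.5, 0.3, -2.3]
finger_gap: 0.0319
grip_force: 37.2
```

Call:
carry_out(series=[{"travel": [-0.8,-0.05,0],"delta_rot": [0,0,0],"fingers": 1},{"travel": [-0.8,0,0],"delta_rot": [0,0,0],"fingers": 1},{"travel": [0,0,0],"delta_rot": [0,0,0],"fingers": 1},{"travel": [0,0,0],"delta_rot": [0,0,0],"fingers": 1}])

```text
clock: 21.22
tcp_pos: [0.4586, -0.221, 0.1616]
orientation: [0.0, 0.726, 0.688, 0.0]
wrist_force: [0.6, 0.4, -2.0]
finger_gap: 0.0317
grip_force: 37.0
```

Call:
carry_out(series=[{"travel": [-0.04,0,-0.5],"delta_rot": [0,0,0],"fingers": 1},{"travel": [0,0,-0.5],"delta_rot": [0,0,0],"fingers": 1},{"travel": [0,0,-0.5],"delta_rot": [0,0,0],"fingers": 1},{"travel": [0,0,-0.28],"delta_rot": [0,0,0],"fingers": 1},{"travel": [0,0,0],"delta_rot": [0,0,0],"fingers": 1}])

```text
clock: 21.85
tcp_pos: [0.4567, -0.2204, 0.1162]
orientation: [-0.001, 0.726, 0.688, -0.0]
wrist_force: [0.8, 0.0, -2.4]
finger_gap: 0.032
grip_force: 37.1
```

Call:
carry_out(series=[{"travel": [0,0,-0.03],"delta_rot": [0,0,0],"fingers": 1},{"travel": [0,0,0],"delta_rot": [0,0,0],"fingers": 1}])

```text
clock: 22.1
tcp_pos: [0.4574, -0.221, 0.1167]
orientation: [0.0, 0.726, 0.688, 0.0]
wrist_force: [0.2, 0.3, -1.3]
finger_gap: 0.0318
grip_force: 37.1
```

Call:
carry_out(series=[{"travel": [0,0,-0.06],"delta_rot": [0,0,0],"fingers": 1},{"travel": [0,0,0],"delta_rot": [0,0,0],"fingers": 1}])

```text
clock: 22.35
tcp_pos: [0.4571, -0.2208, 0.1149]
orientation: [0.0, 0.726, 0.688, 0.0]
wrist_force: [-0.2, 0.6, -1.5]
finger_gap: 0.032
grip_force: 37.1
```

Call:
carry_out(series=[{"travel": [0,0,-0.02],"delta_rot": [0,0,0],"fingers": 1},{"travel": [0,0,0],"delta_rot": [0,0,0],"fingers": 1}])

```text
clock: 22.6
tcp_pos: [0.4571, -0.2208, 0.1148]
orientation: [0.0, 0.726, 0.688, 0.0]
wrist_force: [-1.8, 0.1, 2.8]
finger_gap: 0.0318
grip_force: 37.6
```

Call:
carry_out(series=[{"travel": [0,0,0],"delta_rot": [0,0,0],"fingers": -0.35},{"travel": [0,0,0],"delta_rot": [0,0,0],"fingers": -0.35},{"travel": [0,0,0],"delta_rot": [0,0,0],"fingers": -0.35},{"travel": [0,0,0],"delta_rot": [0,0,0],"fingers": -0.35}])

```text
clock: 23.1
tcp_pos: [0.4571, -0.2208, 0.1143]
orientation: [0.0, 0.726, 0.688, 0.0]
wrist_force: [-0.5, 0.1, -0.5]
finger_gap: 0.0576
grip_force: 0.0
```

Call:
carry_out(series=[{"travel": [0,0,0.6],"delta_rot": [0,0,0],"fingers": -0.5},{"travel": [0,0,0.8],"delta_rot": [0,0,0],"fingers": -1},{"travel": [0,0,0.8],"delta_rot": [0,0,0],"fingers": -1},{"travel": [0.8,-0.35,0],"delta_rot": [0,0,0],"fingers": -1},{"travel": [0.8,-0.35,0],"delta_rot": [0,0,0],"fingers": -1}])

```text
clock: 23.72
tcp_pos: [0.4981, -0.2388, 0.1712]
orientation: [0.001, 0.726, 0.688, 0.0]
wrist_force: [0.6, 0.0, -1.0]
finger_gap: 0.0855
grip_force: 0.0
```

Call:
carry_out(series=[{"travel": [0.8,-0.35,0],"delta_rot": [0,0,0],"fingers": -1},{"travel": [0.8,-0.35,0],"delta_rot": [0,0,0],"fingers": -1},{"travel": [0.8,-0.35,0],"delta_rot": [0,0,0],"fingers": -1},{"travel": [0.8,-0.35,0],"delta_rot": [0,0,0],"fingers": -1},{"travel": [0.8,-0.35,0],"delta_rot": [0,0,0],"fingers": -1}])

```text
clock: 24.35
tcp_pos: [0.598, -0.2824, 0.1705]
orientation: [0.001, 0.726, 0.688, 0.0]
wrist_force: [-0.2, 0.5, 0.1]
finger_gap: 0.0853
grip_force: 0.0
```

Call:
carry_out(series=[{"travel": [0.46,-0.2,0],"delta_rot": [0,0,0],"fingers": -1},{"travel": [0,0,0],"delta_rot": [0,0,0],"fingers": -1},{"travel": [0,0,0],"delta_rot": [0,0,0],"fingers": -1}])

```text
clock: 24.72
tcp_pos: [0.6082, -0.2868, 0.1697]
orientation: [-0.0, 0.726, 0.688, -0.0]
wrist_force: [-0.0, -0.8, -0.5]
finger_gap: 0.0855
grip_force: 0.0
```

```bash
python3 - <<'E'
from h import *
c=cam("side"); im=cv2.cvtColor(c['color'],cv2.COLOR_RGB2BGR)
cv2.imwrite("pics/p4.png",cv2.resize(im[110:260,240:400],None,fx=4,fy=4,interpolation=cv2.INTER_CUBIC))
E
```

```text
(no output)
```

View pics/p4.png

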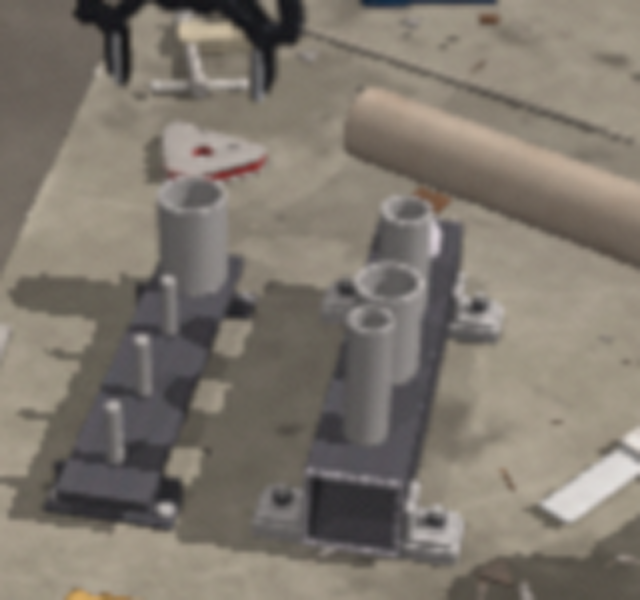

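Three stubs stand on the header with their rims at (371,320), (390,280) and (407,210). Stub_d is still on the rack at (192,240).

Call:
carry_out(series=[{"travel": [0,0,-0.9],"delta_rot": [0,0,0],"fingers": -1},{"travel": [0,0,-0.9],"delta_rot": [0,0,0],"fingers": -1},{"travel": [0,0,-0.9],"delta_rot": [0,0,0],"fingers": -1},{"travel": [0,0,-0.9],"delta_rot": [0,0,0],"fingers": -1},{"travel": [0,0,-0.6],"delta_rot": [0,0,0],"fingers": -1}])

```text
clock: 25.4
tcp_pos: [0.6077, -0.2866, 0.0636]
orientation: [-0.001, 0.726, 0.688, -0.0]
wrist_force: [0.1, -0.2, -0.1]
finger_gap: 0.0853
grip_force: 0.0
```

Call:
carry_out(series=[{"travel": [0,0,0],"delta_rot": [0,0,0],"fingers": -0.2},{"travel": [0,0,0],"delta_rot": [0,0,0],"fingers": 1},{"travel": [0,0,0],"delta_rot": [0,0,0],"fingers": 1},{"travel": [0,0,0],"delta_rot": [0,0,0],"fingers": 1},{"travel": [0,0,0],"delta_rot": [0,0,0],"fingers": 1}])

```text
clock: 26.02
tcp_pos: [0.6094, -0.2875, 0.0656]
orientation: [0.001, 0.726, 0.688, 0.0]
wrist_force: [-1.0, 0.2, 5.7]
finger_gap: 0.0466
grip_force: 37.3
```

Call:
carry_out(series=[{"travel": [0,0,0],"delta_rot": [0,0,0],"fingers": 1},{"travel": [0,0,0],"delta_rot": [0,0,0],"fingers": 1}])

```text
clock: 26.28
tcp_pos: [0.6095, -0.2875, 0.0657]
orientation: [0.001, 0.726, 0.688, 0.0]
wrist_force: [0.1, 0.3, 5.6]
finger_gap: 0.0465
grip_force: 37.3
```

Call:
carry_out(series=[{"travel": [0,0,0.4],"delta_rot": [0,0,0],"fingers": 1},{"travel": [0,0,0],"delta_rot": [0,0,0],"fingers": 1}])

```text
clock: 26.52
tcp_pos: [0.6086, -0.287, 0.0747]
orientation: [0.0, 0.726, 0.688, 0.0]
wrist_force: [-0.6, 0.6, -3.2]
finger_gap: 0.0467
grip_force: 36.5
```

Call:
carry_out(series=[{"travel": [0,0,0.8],"delta_rot": [0,0,0],"fingers": 1},{"travel": [0,0,0.8],"delta_rot": [0,0,0],"fingers": 1},{"travel": [0,0,0.8],"delta_rot": [0,0,0],"fingers": 1},{"travel": [0,0,0.8],"delta_rot": [0,0,0],"fingers": 1},{"travel": [-0.6,0,0],"delta_rot": [0,0,0],"fingers": 1}])

```text
clock: 27.15
tcp_pos: [0.5949, -0.2875, 0.1557]
orientation: [0.002, 0.726, 0.688, 0.0]
wrist_force: [0.5, -0.0, -3.3]
finger_gap: 0.0464
grip_force: 36.9
```

Call:
carry_out(series=[{"travel": [-0.8,0,0],"delta_rot": [0,0,0],"fingers": 1},{"travel": [-0.8,0,0],"delta_rot": [0,0,0],"fingers": 1},{"travel": [-0.8,0,0],"delta_rot": [0,0,0],"fingers": 1},{"travel": [-0.8,0,0],"delta_rot": [0,0,0],"fingers": 1},{"travel": [-0.8,0,0],"delta_rot": [0,0,0],"fingers": 1}])

```text
clock: 27.78
tcp_pos: [0.4925, -0.2866, 0.1537]
orientation: [-0.001, 0.726, 0.688, -0.0]
wrist_force: [0.5, -0.7, -3.3]
finger_gap: 0.0467
grip_force: 36.9
```

Call:
carry_out(series=[{"travel": [-0.8,-0.05,0],"delta_rot": [0,0,0],"fingers": 1},{"travel": [-0.8,0,0],"delta_rot": [0,0,0],"fingers": 1},{"travel": [0,0,0],"delta_rot": [0,0,0],"fingers": 1},{"travel": [0,0,0],"delta_rot": [0,0,0],"fingers": 1}])

```text
clock: 28.28
tcp_pos: [0.454, -0.2884, 0.1543]
orientation: [0.0, 0.726, 0.688, 0.0]
wrist_force: [0.6, -0.1, -2.8]
finger_gap: 0.0467
grip_force: 37.1
```

Call:
carry_out(series=[{"travel": [0,0,-0.5],"delta_rot": [0,0,0],"fingers": 1},{"travel": [0,0,-0.5],"delta_rot": [0,0,0],"fingers": 1},{"travel": [0,0,-0.5],"delta_rot": [0,0,0],"fingers": 1},{"travel": [0,0,-0.3],"delta_rot": [0,0,0],"fingers": 1},{"travel": [0,0,0],"delta_rot": [0,0,0],"fingers": 1}])

```text
clock: 28.9
tcp_pos: [0.4535, -0.2881, 0.1087]
orientation: [-0.0, 0.726, 0.688, -0.0]
wrist_force: [-0.6, 0.6, -2.6]
finger_gap: 0.0466
grip_force: 37.0
```

Call:
carry_out(series=[{"travel": [0,0,-0.03],"delta_rot": [0,0,0],"fingers": 1},{"travel": [0,0,0],"delta_rot": [0,0,0],"fingers": 1}])

```text
clock: 29.15
tcp_pos: [0.4537, -0.2883, 0.1087]
orientation: [0.0, 0.726, 0.688, 0.0]
wrist_force: [0.3, 0.7, -2.7]
finger_gap: 0.0467
grip_force: 37.0
```

Call:
carry_out(series=[{"travel": [0,0,-0.04],"delta_rot": [0,0,0],"fingers": 1},{"travel": [0,0,0],"delta_rot": [0,0,0],"fingers": 1}])

```text
clock: 29.4
tcp_pos: [0.4537, -0.2883, 0.1076]
orientation: [0.0, 0.726, 0.688, 0.0]
wrist_force: [-0.6, 1.2, -3.2]
finger_gap: 0.0465
grip_force: 37.1
```

Call:
carry_out(series=[{"travel": [0,0,-0.02],"delta_rot": [0,0,0],"fingers": 1},{"travel": [0,0,0],"delta_rot": [0,0,0],"fingers": 1}])

```text
clock: 29.65
tcp_pos: [0.4537, -0.2883, 0.1076]
orientation: [0.0, 0.726, 0.688, -0.0]
wrist_force: [-0.5, 1.0, 3.2]
finger_gap: 0.0466
grip_force: 37.6
```

Call:
carry_out(series=[{"travel": [0,0,0],"delta_rot": [0,0,0],"fingers": -0.65},{"travel": [0,0,0],"delta_rot": [0,0,0],"fingers": -0.65},{"travel": [0,0,0],"delta_rot": [0,0,0],"fingers": -0.65},{"travel": [0,0,0],"delta_rot": [0,0,0],"fingers": -0.65}])

```text
clock: 30.15
tcp_pos: [0.4536, -0.2883, 0.107]
orientation: [0.0, 0.726, 0.688, 0.0]
wrist_force: [-1.3, -0.7, 0.0]
finger_gap: 0.0706
grip_force: 0.0
```

Call:
carry_out(series=[{"travel": [0,0,0.6],"delta_rot": [0,0,0],"fingers": -0.7},{"travel": [0,0,0.8],"delta_rot": [0,0,0],"fingers": -0.8},{"travel": [0,0,0.8],"delta_rot": [0,0,0],"fingers": -0.8},{"travel": [0,0,1],"delta_rot": [0,0,0],"fingers": -0.8},{"travel": [0,0,1],"delta_rot": [0,0,0],"fingers": -0.8}])

```text
clock: 30.78
tcp_pos: [0.4537, -0.2883, 0.214]
orientation: [0.001, 0.726, 0.688, 0.0]
wrist_force: [0.4, 0.3, 0.0]
finger_gap: 0.0769
grip_force: 0.0
```

Call:
carry_out(series=[{"travel": [0,0,1],"delta_rot": [0,0,0],"fingers": -0.8},{"travel": [0,-1,0.5],"delta_rot": [0,0,0],"fingers": -0.8},{"travel": [0,-1,0],"delta_rot": [0,0,0],"fingers": -0.8},{"travel": [0,0,0],"delta_rot": [0,0,0],"fingers": -0.8},{"travel": [0,0,0],"delta_rot": [0,0,0],"fingers": -0.8}])

```text
clock: 31.4
tcp_pos: [0.4534, -0.3378, 0.2499]
orientation: [-0.0, 0.726, 0.688, 0.0]
wrist_force: [-1.0, -0.4, 0.2]
finger_gap: 0.0767
grip_force: 0.0
```

```bash
python3 - <<'E'
from h import *
o=[]
for n in("top","side"):
    c=cam(n); im=cv2.cvtColor(c['color'],cv2.COLOR_RGB2BGR)
    o.append(cv2.resize(im[110:270,240:400],None,fx=2.5,fy=2.5,interpolation=cv2.INTER_CUBIC))
    g=lambda P:((proj(c,P)-[240,110]+.5)*2.5-.5).round(1)
    for k,x,y,L in(('a',.4645,-.0859,.085),('c',.4607,-.1538,.065),('b',.4574,-.221,.075),('d',.4537,-.2884,.07)): print(n,k,g([x,y,.072+L]))
cv2.imwrite("pics/f.png",np.hstack(o))
E
```

```text
top a [117.  298.4]
top c [195.6 302. ]
top b [272.3 303.5]
top d [348.5 306.1]
side a [232.9 199.4]
side c [243.5 175.5]
side b [254.  130.1]
side d [263.2 100.3]
```

View pics/f.png

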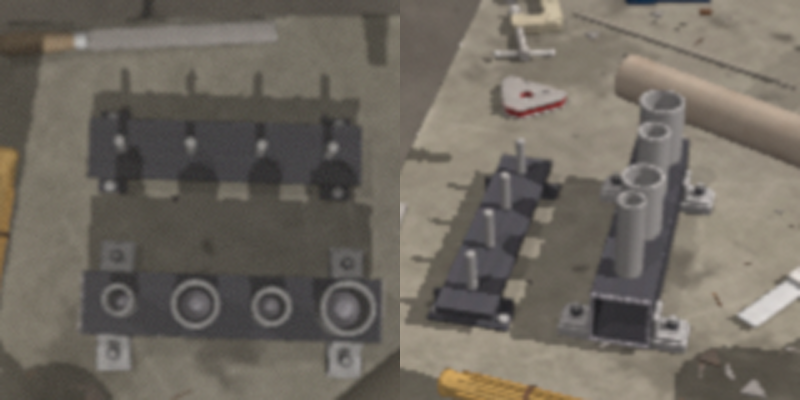

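All four stubs stand upright over their plugs. In the top view the rims are at (117,300), (195,303), (271,305) and (348,306), which match the projections, and the magnet hasn't moved.

```bash
python3 -c "
from workcell import env
print(env.hand_in())"
```

```text
the job is handed in; nothing more can be done
None
```

All four stubs (a, c, b, d from left to right) stand upright on the header over their own plugs and are released; the job was handed in at about 31 s, and no verdict was returned.

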